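# Free a swollen battery pack jammed in its charger and quarantine it

### The job

One battery pack has swollen and jammed in the bench charger. Work it out of its bay without lifting, tipping or dragging the charger or disturbing the two good packs, and stand it upright on the floor of the empty cell of the grey steel box, beside the pack already stored there. Handle it gently: never drop it or let it fall over, and leave the charger, the box and the packs in them as they are.

Things in the scene. Friction and masses are not known exactly. Their poses are not given: they have to be found in the camera images.
- pack_swollen_mid (a point): Centre (42 mm up) of the swollen pack, the only one with bulging broad faces: grey plastic, white label on each broad face, 60 mm wide (its y), 84 tall (its z, up), 24 thick (its x) at the rim, bulged to 32 over the middle 44 mm of its width and from 12 to 72 mm of its height; 0.14 to 0.21 kg. Narrow sides, top and underside are flat: it stands on the bench by itself.
- pack_swollen_foot (a point): Middle of the swollen pack's underside; at the start on the floor of one of the charger's three bays. Jammed: a straight pull needs some 20 to 25 N and lifts the charger first. Rocked about the charger's x (one narrow side up, then the other) with little or no pull it walks out; it is free after rising about 18 mm. Too close to its neighbours for fingers; take it by its narrow sides, free above the deck.
- charger: The charger, loose on the bench, origin under its middle: a black block 184 mm along x, 124 along y, 50 high, 1.1 kg. Three bays in a row along x, at -40, 0 and +40 mm, each 36 mm along x, 72 along y and 36 deep (floor 14 mm above the bench). Packs stand in them broad faces to +x and -x, narrow sides to +y and -y.
- deck (a point): Middle of the charger's top deck, 50 mm above the bench, axes as the charger's. In a bay the swollen pack is pinched between sprung cheeks, two on each broad wall, at y = -14 and +14 mm from the bay's middle, 6 mm below the deck. 6 mm is free at each narrow side: the pack can lean about 8 degrees either way about x.
- pack_a_mid (a point): Centre of one good pack: same make, 60 mm wide (its y), 84 tall (its z), 24 thick (its x), flat faces. It stands loosely in another bay of the charger and stays there.
- pack_b_mid (a point): Centre of the other good pack, same as pack_a, in the remaining bay; it stays there.
- pack_stored_mid (a point): Centre of the good pack (60 x 84 x 24 mm) already stored in the box's other cell; it stays there.
- safe_box: The open grey steel box, loose on the bench, origin under its middle: 90 mm along x, 148 along y, 94 high, walls and floor 4 mm, 1.6 kg. Two cells side by side along y; the one at -y is empty.
- empty_cell (a point): Middle of the empty cell's floor, 4 mm above the bench, axes as the box's. The cell is 82 mm along x, 68 along y and 90 deep; a standing pack ends 6 mm below the rim. With the pack's narrow sides to +y and -y (4 mm clear each) there are 25 mm for a finger beside each broad face; no way round is there room for fingers beside the narrow sides.
Not all that is in view belongs to the job. Of the things that look like the charger, the larger one is meant. Leave any yellow look-alike of the part that bears pack_swollen_mid alone.

How it is judged:
By the outcome, as a careful person would: the job done as asked, in the order asked, and still so for the second after the job is handed in, with the robot touching nothing.
It also fails if it takes over 67 s, if anything falls off the work surface, if the arm or the gripper's body presses on something with over 40 N, if the wrist force passes 120 N, or if a joint passes its speed limit or range.

### The arm

A 6-joint arm with a two-finger parallel gripper is mounted at the origin on the work surface. World frame = base frame: x ahead of the robot, y to its left, z up, the work surface at z = 0. Lengths are in m, angles in degrees, forces in N, time in s.
With the tool pointing down it reaches from about 0.4 to 0.825 m from the base axis. Payload 7 kg.
Tool frame: the origin (TCP) lies on the centre line of the jaws, within the pads' length; the fingertips stand 8 mm ahead of it and the grasp point (between the pads) lies 11 mm behind it; z points along the fingers, y is the line along which they close (so a half turn about z gives the same grasp; the last joint's range is limited). The gripper opens to 88 mm and grips with 3 to 60 N. Pads are 19 mm wide; open, the fingers measure 130 mm over their backs; the gripper's body (78 mm by 193 mm) begins 47 mm behind the grasp point.
Start: joints at [-52.821, 20.546, 0.682, 0, -70.136, -16.507], TCP at [0.238, -0.632, 0.235] pointing down, gripper open.
Joint ranges: [-176.03, 176.03], [-82.01, 121.73], [-58.28, 71.71], [-173.87, 95.51], [-174.79, -0.11], [-173.66, 173.66]. Speed limits (degrees/s): [136.94, 136.94, 172.46, 180, 180, 180].

### API

Orientations are given as [roll, pitch, yaw] about the fixed x, y, z axes, in that order (R = Rz(yaw) Ry(pitch) Rx(roll)).
In Python, from plant import ctrl, vision gives the robot as it stands. The module is installed in compiled form; this text tells all that it offers.
- The arm moves only by the tool move_arm, never from a script. Its argument "moves" is one flat list of numbers, 7 for each row, row after row: the finger opening in cm, from 0 to 8.76, then the shift along the tool's x, y, z in cm, then the turn, a rotation vector about the tool's x, y, z in rad. A call has 1 to 8 rows; each row shifts and turns the commanded pose from where the row before left it, along the tool's axes as they then stand; what a row does not reach is not made up. A row lasts 1/10 s, in which the tool goes at most 50 mm and 8.59 degrees, less where a joint would pass 70% of its speed; a pose out of reach is approached as far as the arm can. A call with a gripper value outside its range is refused whole. The fingers move at their own pace and stop on an object; the grip force is fixed at half the most. Time passes only in rows, so rows that do not move let the fingers close. It gives the time, the measured TCP pose, the force, the opening and the grip force at its end, in the units of the state.
- ctrl.get_obs(): the state, without advancing time (a new reading comes with each control period).
- vision.snapshot(name): name is "scene" or "top" or "wrist"; returns (picture, depth): 420x560x3 uint8, red, green, blue; 420x560 float32, m along the optical axis (not along the pixel's ray), 0 where there is no reading.
- vision.camera_model(name): a dict with "vertical_fov" (degrees; the focal length in pixels is half the picture's height over the tangent of half this angle, whatever the lens; pixels are square), "cx", "cy" (the principal point, pixels), "cam_to_world" (4x4, takes a point from camera to world coordinates). Camera axes: x right, y down, z forward; pixel columns grow to the right and rows downward; lengths in m; the calibration is good to about 2 mm. A picture is of the moment at which its call begins: read the wrist's pose just before it. camera_model takes no time and is no camera call; for the wrist camera it gives the pose at the moment of the call.
- ctrl.close_job(): hands the job in; it is judged then, once.
The state is a dict: "clock": time; "joint_pos": joint angles; "qvel": joint speeds; "tau": joint torques, N m; "tool_pos": TCP position; "orientation": TCP orientation; "force": force on the tool from outside, world axes, zero at the start; "moment": the same for the moment, N m; "opening": finger opening in m; "gripper_force": force on a finger pad.
Only numpy, scipy, OpenCV 4.12 (cv2) and the standard library are available. Lean on these libraries where they do the work, as an engineer would, in place of code of your own. Each camera call takes 0.05 s, during which the arm holds its last target. There are 200 camera calls.

## Working session

There is one attempt and no reset: what is moved stays moved. The work goes in short steps, Python scripts to look and compute and a tool call to move; the robot and the scene stay as the last step left them, time stands still between calls to the robot, and variables do not carry over. Pictures are saved under pics/ and viewed, at most 12 in all, crops included, and the job is handed in when it is done.

Besides the shell and the picture viewer there is one more tool, called after "Request:" as name(argument=value, ...) on one line, values as JSON. move_arm: Moves the arm, as the interface text tells. Its arguments: {"type":"object","properties":{"moves":{"type":"array"}},"required":["moves"]}

```bash
mkdir -p pics
cat > h.py <<'E'
import numpy as np, cv2
from plant import ctrl, vision
def snap(n):
    m=vision.camera_model(n); p,d=vision.snapshot(n); return p,d,m
def pts(d,m):
    h,w=d.shape; f=h/2/np.tan(np.radians(m["vertical_fov"])/2)
    v,u=np.mgrid[:h,:w]; c=np.stack([(u-m["cx"])/f*d,(v-m["cy"])/f*d,d],-1)
    T=np.array(m["cam_to_world"]); return c@T[:3,:3].T+T[:3,3]
def save(n,p,s=1):
    cv2.imwrite("pics/"+n+".png",cv2.resize(p[...,::-1],None,fx=s,fy=s))
E
python3 - <<'E'
from h import *
a,d,m=snap("top"); b,e,k=snap("scene")
np.savez("s0.npz",a=a,d=d,P=pts(d,m),b=b,e=e,Q=pts(e,k))
save("top0",a,1.4); save("scene0",b,1.4)
print(m,k,ctrl.get_obs())
E
```

```text
{'vertical_fov': 47.9512152450257, 'cx': 283.5827925990219, 'cy': 208.76885557162092, 'cam_to_world': array([[ 0.01856062, -0.99852252,  0.05107126,  0.56028571],
       [-0.99982693, -0.01847143,  0.00221785,  0.0772738 ],
       [-0.00127121, -0.05110358, -0.99869255,  1.25832238],
       [ 0.        ,  0.        ,  0.        ,  1.        ]])} {'vertical_fov': 53.95890553610771, 'cx': 279.5116592146372, 'cy': 211.82773294580113, 'cam_to_world': array([[ 0.23362082,  0.58403853, -0.77738041,  1.32413317],
       [ 0.97213053, -0.15640141,  0.17464486, -0.08574893],
       [-0.01958406, -0.79651591, -0.60430031,  0.63590467],
       [ 0.        ,  0.        ,  0.        ,  1.        ]])} {'clock': 0.1, 'joint_pos': array([-5.28215031e+01,  2.05891044e+01,  6.38486849e-01, -1.84364742e-02,
       -7.01362562e+01, -1.65075269e+01]), 'qvel': array([-0.04534539, -0.12218891,  0.12179163,  0.10687723, -0.01600614,
        0.00397367]), 'tau': array([-1.47921295e-03, -5.84165668e+01,  2.93751812e+01,  7.01554075e+00,
        1.01598114e-02, -3.16669775e-05]), 'tool_pos': array([ 0.23810646, -0.63114488,  0.23369008]), 'orientation': array([ 1.79911782e+02, -8.06892929e-03, -1.59335301e+02]), 'force': array([-0.36685411, -1.26719636,  0.30381046]), 'moment': array([ 0.00853018, -0.0072666 ,  0.02252278]), 'gripper_force': 0.0, 'opening': 0.08794513838629422}
```

View pics/top0.png

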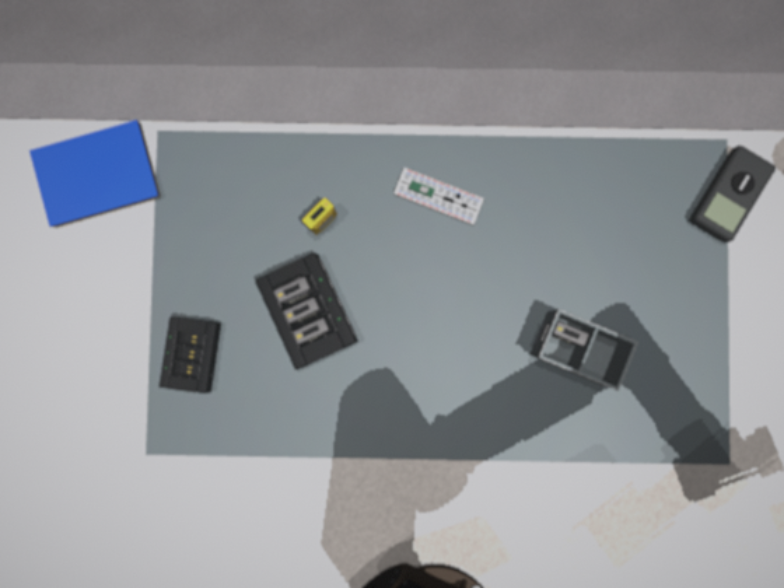

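View pics/scene0.png

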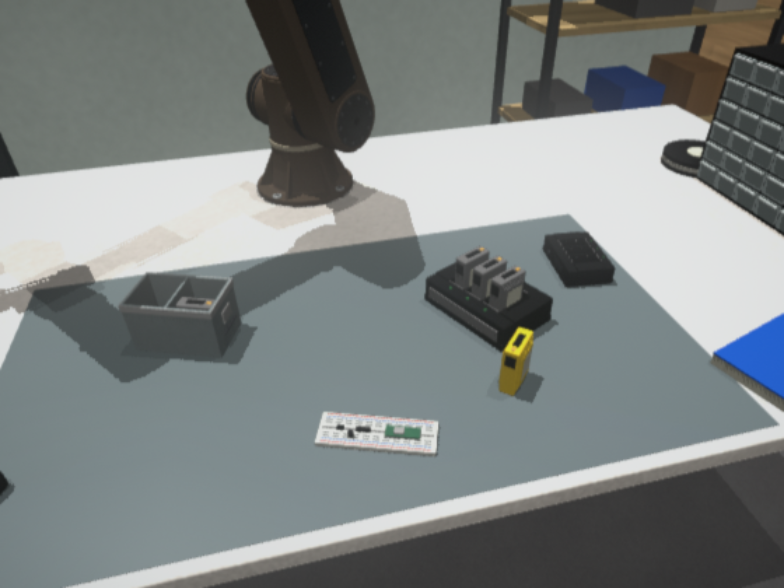

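Candidates for the charger, in the top picture: the large black block at (305,310) with three packs, and the smaller block at (190,355). The larger one is meant. The yellow pack at (318,214) is the look-alike to leave alone. The box is at (583,345), with its empty cell on the right at (607,355). Next I measure the poses and the three packs.

Run:
```python
from h import *
z=np.load("s0.npz"); 
for nm,P,I in(("top",z["P"],z["a"]),("scene",z["Q"],z["b"])):
    Z=P[...,2]
    def reg(x0,x1,y0,y1,a,b): return (P[...,0]>x0)&(P[...,0]<x1)&(P[...,1]>y0)&(P[...,1]<y1)&(Z>a)&(Z<b)
    def rect(M):
        q=P[M][:,:2].astype(np.float32)*1000; return q.shape[0],cv2.minAreaRect(q),np.round(np.median(P[M][:,2]),4)
    print(nm,"table z",np.median(Z[reg(.4,.9,-.05,.1,-.05,.05)]))
    print("deck",rect(reg(.42,.75,.12,.38,.043,.057)))
    M=reg(.42,.75,.12,.38,.085,.12).astype(np.uint8)
    n,l,s,c=cv2.connectedComponentsWithStats(M)
    for i in range(1,n):
        if s[i,4]>15: print("pack",s[i],rect(l==i))
    print("boxrim",rect(reg(.35,.75,-.45,-.1,.086,.105)))
    print("stored",rect(reg(.35,.75,-.45,-.1,.075,.0855)))
a=z["a"]; save("crop",a[150:290,150:290],4)
```

```text
top table z -0.00010524968020153569
deck (2268, ((612.8340454101562, 240.05093383789062), (223.04647827148438, 162.66404724121094), 25.960283279418945), np.float64(0.0484))
pack [196 198  26  18 270] (270, ((622.4891967773438, 266.2145690917969), (28.78782081604004, 61.1082763671875), 26.3409423828125), np.float64(0.096))
pack [203 212  25  18 244] (244, ((586.9832153320312, 248.60287475585938), (24.3266544342041, 60.96382141113281), 26.238183975219727), np.float64(0.0962))
pack [209 227  26  18 245] (245, ((551.093994140625, 230.7376708984375), (24.0234432220459, 60.349971771240234), 25.98004150390625), np.float64(0.0966))
boxrim (720, ((526.9837646484375, -256.7808532714844), (152.37905883789062, 93.1523208618164), 68.24652862548828), np.float64(0.0918))
stored (192, ((525.29736328125, -254.2933349609375), (147.4579315185547, 87.95100402832031), 68.2495346069336), np.float64(0.0825))
scene table z 0.0012803543645247828
deck (1522, ((586.33935546875, 247.91778564453125), (186.4570770263672, 125.6104965209961), 25.853612899780273), np.float64(0.0501))
pack [326 176  24  16 225] (225, ((551.6204833984375, 231.7757110595703), (24.608312606811523, 63.558773040771484), 25.473066329956055), np.float64(0.0974))
pack [338 182  24  18 248] (248, ((587.279541015625, 248.69534301757812), (24.14400863647461, 63.85374069213867), 25.983530044555664), np.float64(0.0972))
pack [350 190  25  18 275] (275, ((623.4695434570312, 265.965087890625), (28.23760414123535, 62.90205001831055), 24.079862594604492), np.float64(0.0972))
boxrim (1048, ((524.2144775390625, -256.958984375), (153.74404907226562, 96.5655288696289), 68.31620788574219), np.float64(0.0914))
stored (588, ((525.7718505859375, -256.6415710449219), (150.46986389160156, 93.26533508300781), 68.65926361083984), np.float64(0.0805))
```

View pics/crop.png

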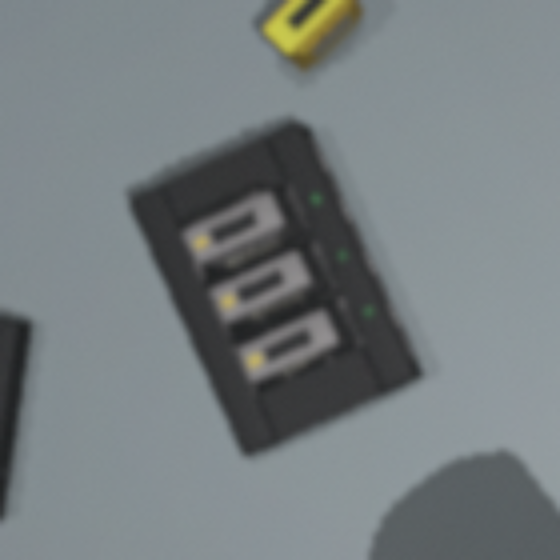

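The far pack, at crop (235,225), has a top section 28 mm thick where the other two are 24 mm. That makes it the likely swollen one, and I'll confirm it with the wrist camera from above. The box yaw is about -21.7°, with the empty cell on its -y side.

```bash
cat >> h.py <<'E'
from scipy.spatial.transform import Rotation as Ro
def plan(x,y,z,closing,pitchless=True):
    """shift in tool axes AFTER a first turn row making tool vertical with closing direction"""
    o=ctrl.get_obs(); R=Ro.from_euler("xyz",o["orientation"],degrees=True)
    ya=closing+90
    c=[Ro.from_euler("xyz",[180,0,ya+k],degrees=True) for k in(0,180)]
    T=min(c,key=lambda t:(R.inv()*t).magnitude())
    rv=(R.inv()*T).as_rotvec()
    s=T.inv().apply(np.array([x,y,z])-o["tool_pos"])*100
    print("turn",rv.round(4),"shift cm",s.round(3),"pos",o["tool_pos"].round(4),o["orientation"].round(2),"F",o["force"].round(2),"open",o["opening"].round(4),"t",o["clock"])
E
python3 -c "
from h import *
plan(.5863,.2479,.235,116.2)"
```

```text
Traceback (most recent call last):
  File "h.py", line 20, in plan
    print("turn",rv.round(4),"shift cm",s.round(3),"pos",o["tool_pos"].round(4),o["orientation"].round(2),"F",o["force"].round(2),"open",o["opening"].round(4),"t",o["clock"])
                                                                                                                                         ^^^^^^^^^^^^^^^^^^
AttributeError: 'float' object has no attribute 'round'
```

```bash
sed -i 's/o\["opening"\].round(4)/round(o["opening"],4)/' h.py
python3 -c "
from h import *
plan(.5863,.2479,.235,116.2)"
```

```text
turn [ 0.0015 -0.0001 -0.0966] shift cm [-70.052  63.5    -0.131] pos [ 0.2381 -0.6311  0.2337] [ 1.7991e+02 -1.0000e-02 -1.5934e+02] F [-0.37 -1.27  0.3 ] open 0.0879 t 0.1
```

Request:
move_arm(moves=[8.7,0,0,0,0,0,-0.0966,8.7,-3.5,3.175,0,0,0,0,8.7,-3.5,3.175,0,0,0,0,8.7,-3.5,3.175,0,0,0,0,8.7,-3.5,3.175,0,0,0,0,8.7,-3.5,3.175,0,0,0,0,8.7,-3.5,3.175,0,0,0,0,8.7,-3.5,3.175,0,0,0,0])

```text
clock: 0.9
tool_pos: [0.36, -0.3221, 0.2344]
orientation: [180.0, -0.0, -153.8]
force: [1.9, -1.0, 0.8]
opening: 0.0869
gripper_force: 0.0
```

Request:
move_arm(moves=[8.7,-3.5,3.175,0,0,0,0,8.7,-3.5,3.175,0,0,0,0,8.7,-3.5,3.175,0,0,0,0,8.7,-3.5,3.175,0,0,0,0,8.7,-3.5,3.175,0,0,0,0,8.7,-3.5,3.175,0,0,0,0,8.7,-3.5,3.175,0,0,0,0,8.7,-3.5,3.175,0,0,0,0])

```text
clock: 1.7
tool_pos: [0.4991, 0.0296, 0.2346]
orientation: [180.0, 0.0, -153.8]
force: [0.5, -0.9, -0.3]
opening: 0.0867
gripper_force: 0.0
```

Request:
move_arm(moves=[8.7,-3.5,3.175,0,0,0,0,8.7,-3.5,3.175,0,0,0,0,8.7,-3.5,3.175,0,0,0,0,8.7,-3.0,2.9,0,0,0,0,8.7,-0.5,0.2,0,0,0,0,8.7,0,0,0,0,0,0])

```text
clock: 2.3
tool_pos: [0.5688, 0.2038, 0.2334]
orientation: [-180.0, -0.1, -153.7]
force: [-0.6, -1.0, 0.5]
opening: 0.0873
gripper_force: 0.0
```

Run:
```python
from h import *
plan(.6226,.2658,.235,116.2)
a,d,m=snap("wrist"); save("w1",a,1.4); np.savez("w1.npz",a=a,d=d,P=pts(d,m))
P=pts(d,m);Z=P[...,2]
print(m["cam_to_world"].round(3))
R=lambda a,b:(P[...,0]>.42)&(P[...,0]<.75)&(P[...,1]>.12)&(P[...,1]<.38)&(Z>a)&(Z<b)&(d>0)
for lo,hi in((.09,.105),(.06,.105)):
    n,l,s,c=cv2.connectedComponentsWithStats(R(lo,hi).astype(np.uint8))
    for i in range(1,n):
        if s[i,4]>200:
            q=P[l==i]; r=cv2.minAreaRect(q[:,:2].astype(np.float32)*1000); print(lo,s[i],np.round(r[0],1),np.round(r[1],1),round(r[2],2),np.median(q[:,2]).round(4))
r=cv2.minAreaRect(P[R(.045,.055)][:,:2].astype(np.float32)*1000);print("deck",r)
```

```text
turn [-0.0002 -0.002   0.0016] shift cm [-7.57   3.19  -0.163] pos [0.5688 0.2038 0.2334] [-1.7999e+02 -1.1000e-01 -1.5371e+02] F [-0.64 -1.    0.54] open 0.0873 t 2.3
[[-0.443  0.858  0.26   0.499]
 [ 0.897  0.424  0.128  0.169]
 [-0.001  0.29  -0.957  0.382]
 [ 0.     0.     0.     1.   ]]
0.09 [ 286  183   66   27 1706] [549.8 231. ] [23.9 59.5] 26.04 0.0965
0.09 [ 285  225   64   25 1569] [585.5 248. ] [23.8 59.8] 25.99 0.0965
0.09 [ 284  262   63   25 1443] [621.  265.1] [24.4 60.5] 25.81 0.0964
0.06 [ 285  177   67   33 2123] [549.6 230.5] [24.2 60.3] 26.57 0.0962
0.06 [ 284  215   65   72 4345] [603.3 256.6] [63.8 61.3] 26.64 0.0959
0.06 [220 328  34  30 714] [740.5 233.3] [18.7 40.7] 0.02 0.0759
deck ((612.8919677734375, 254.76353454589844), (255.92726135253906, 151.99530029296875), 15.260196685791016)
```

View pics/w1.png

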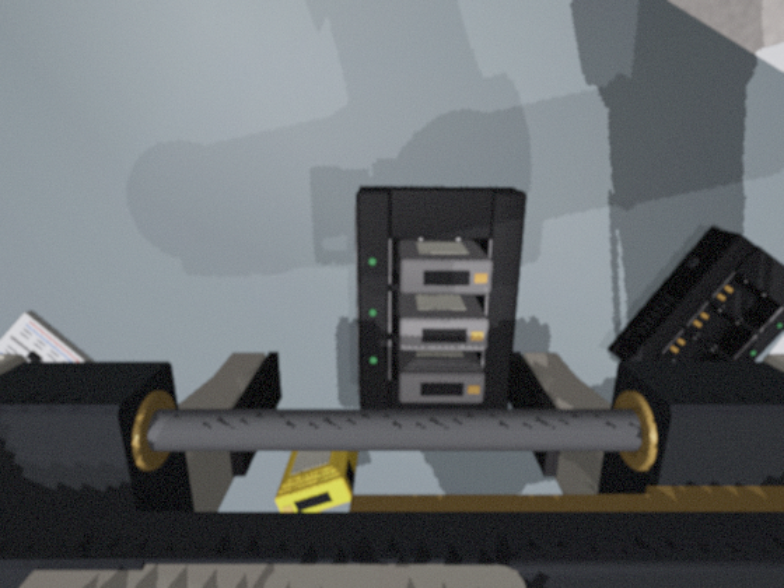

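The wrist picture shows the three packs at (445,275), (445,330) and (445,385), with the yellow decoy at (315,490). I compare face offsets from each pack's middle, and enlarge one crop.

Run:
```python
from h import *
ux=np.array([np.cos(np.radians(26.1)),np.sin(np.radians(26.1))]);uy=np.array([-ux[1],ux[0]])
cs=[np.array(c) for c in((.5505,.231),(.586,.248),(.6220,.2655))]
for nm,P in(("wrist",np.load("w1.npz")["P"]),("scene",np.load("s0.npz")["Q"]),("top",np.load("s0.npz")["P"])):
  for i,c in enumerate(cs):
    r=P[...,:2]-c; x=r@ux*1000;y=r@uy*1000;Z=P[...,2]
    for lo,hi in((.06,.07),(.07,.08),(.08,.086),(.0885,.095)):
      M=(abs(y)<18)&(abs(x)<22)&(Z>lo)&(Z<hi)
      if M.sum()>8: print(nm,i,lo,M.sum(),np.percentile(x[M],[5,50,95]).round(1))
b=np.load("s0.npz")["b"]; a=np.load("w1.npz")["a"]
c1=cv2.resize(b[165:250,295:400],(560,453)); cv2.imwrite("pics/c2.png",c1[...,::-1])
```

```text
wrist 0 0.06 72 [-12.9 -12.7 -12.4]
wrist 0 0.07 83 [-12.8 -12.5 -12.1]
wrist 0 0.08 64 [-12.5 -12.2 -12. ]
wrist 0 0.0885 112 [-12.4 -12.1  11. ]
wrist 1 0.06 105 [-12.4 -12.  -11.6]
wrist 1 0.07 132 [-12.3 -11.8 -11.3]
wrist 1 0.08 78 [-11.9 -11.6 -11.3]
wrist 1 0.0885 123 [-11.9 -11.5  -8.8]
wrist 2 0.06 37 [-16.6 -16.  -15.4]
wrist 2 0.07 149 [-16.4 -15.9 -15.3]
wrist 2 0.08 167 [-16.  -14.9 -13.5]
wrist 2 0.0885 168 [-13.1 -11.7 -10.3]
scene 0 0.06 10 [ 9.5 11.3 12.4]
scene 0 0.07 11 [ 9.9 11.2 13. ]
scene 0 0.08 19 [ 9.3 10.6 12.1]
scene 0 0.0885 24 [ 9.  10.3 12.6]
scene 1 0.06 11 [10.7 11.5 13.1]
scene 1 0.07 12 [10.  10.9 12. ]
scene 1 0.08 21 [10.3 11.5 11.9]
scene 1 0.0885 26 [10.2 11.4 12.3]
scene 2 0.06 36 [14.3 15.7 16.8]
scene 2 0.07 35 [14.4 15.6 17.2]
scene 2 0.08 27 [14.  15.1 16.6]
scene 2 0.0885 29 [ 9.9 11.8 13.1]
top 0 0.0885 30 [-11.5   2.3  11.8]
top 1 0.0885 32 [-10.5   1.3  12.8]
top 2 0.07 10 [-15.6 -15.2   2.7]
top 2 0.08 23 [-14.9 -13.3  16.5]
top 2 0.0885 37 [-12.2  -2.   12.9]
```

View pics/c2.png

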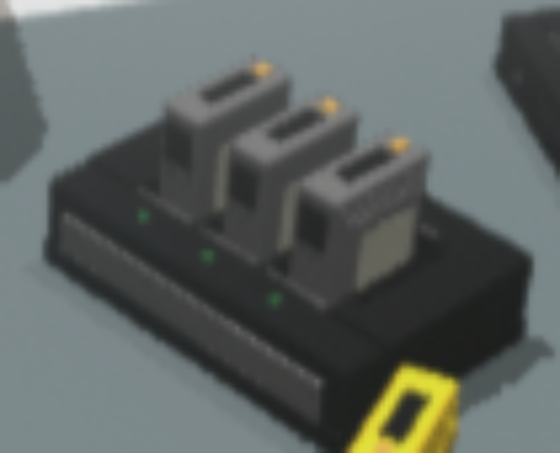

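Confirmed: the far pack bulges to about ±16 mm on both broad faces, while the others sit at ±12 mm. It is at crop (360,210), and its centre is at about (0.622, 0.2655).

```bash
python3 -c "
from h import *
plan(.622,.2655,.067,116.1)"
```

```text
turn [-0.0002 -0.0016  0.0024] shift cm [-7.574  3.284 16.676] pos [0.5684 0.2027 0.2338] [-1.7999e+02 -9.0000e-02 -1.5376e+02] F [ 0.23 -0.22 -0.16] open 0.0872 t 2.35
```

Request:
move_arm(moves=[8.7,-2.5,1.1,0,0,-0.0016,0.0024,8.7,-2.5,1.1,0,0,0,0,8.7,-2.57,1.08,1,0,0,0,8.7,0,0,4,0,0,0,8.7,0,0,4,0,0,0,8.7,0,0,2,0,0,0,8.7,0,0,0,0,0,0,8.7,0,0,0,0,0,0])

```text
clock: 3.15
tool_pos: [0.6229, 0.2646, 0.1257]
orientation: [-180.0, 0.1, -154.0]
force: [-0.1, 1.2, 0.5]
opening: 0.0866
gripper_force: 0.0
```

```bash
python3 -c "
from h import *
plan(.622,.2655,.067,116.1)"
```

```text
turn [-0.0004  0.002  -0.0012] shift cm [0.039 0.117 5.867] pos [0.6229 0.2646 0.1257] [-1.7998e+02  1.2000e-01 -1.5397e+02] F [-0.1   1.22  0.51] open 0.0866 t 3.15
```

Request:
move_arm(moves=[8.7,0.04,0.12,0,0,0,-0.0012,8.7,0,0,2,0,0,0,8.7,0,0,2,0,0,0,8.7,0,0,1.5,0,0,0,8.7,0,0,0.35,0,0,0,8,0,0,0,0,0,0,7,0,0,0,0,0,0,6.3,0,0,0,0,0,0])

```text
clock: 3.95
tool_pos: [0.6223, 0.2669, 0.0673]
orientation: [180.0, 0.2, -153.9]
force: [0.9, -0.0, 0.2]
opening: 0.0692
gripper_force: 0.0
```

```bash
python3 -c "
from h import *
plan(.622,.2655,.067,116.1)"
```

```text
turn [0.0002 0.0033 0.0008] shift cm [ 0.086 -0.109  0.029] pos [0.6223 0.2669 0.0673] [ 179.99    0.19 -153.86] F [ 0.92 -0.    0.19] open 0.0692 t 3.95
```

Request:
move_arm(moves=[6.3,0.04,-0.05,0,0,0,0,6.2,0,0,0,0,0,0,6.1,0,0,0,0,0,0,6.0,0,0,0,0,0,0,5.5,0,0,0,0,0,0,5.5,0,0,0,0,0,0])

```text
clock: 4.55
tool_pos: [0.6215, 0.2664, 0.0664]
orientation: [180.0, 0.1, -153.9]
force: [-4.2, 4.1, 3.6]
opening: 0.06
gripper_force: 30.0
```

```bash
python3 -c "
from h import *
plan(.622,.2655,.067,116.1);print(ctrl.get_obs()['gripper_force'],ctrl.get_obs()['moment'])"
```

```text
turn [0.0005 0.002  0.0008] shift cm [-0.006 -0.105 -0.059] pos [0.6215 0.2664 0.0664] [ 1.7997e+02  1.2000e-01 -1.5385e+02] F [-4.21  4.1   3.64] open 0.06 t 4.55
29.989564418792725 [ 1.32194778  1.26100843 -0.02624629]
```

```bash
cat > rock.py <<'E'
import numpy as np
A=6.4;y,z,t=0.,0.0664-0.0440,0.  # tool pos rel pivot height (m, world up), tilt (+ = +y side down)
def seg(py,a,n):
    global y,z,t
    out=[]
    for k in range(n):
        d=np.radians(a/n); y0,z0=y,z
        # world plane: Y along tool y (untilted), U up; +tilt rotates Y toward -U
        Y,U=y-py,z; c,s=np.cos(d),np.sin(d)
        y,z=py+c*Y+s*U, -s*Y+c*U
        dy,dz=y-y0,-(z-z0)   # tool z down
        ct,st=np.cos(t),np.sin(t)
        out.append((round((ct*dy+st*dz)*100,3),round((-st*dy+ct*dz)*100,3),round(d,4))); t+=d
    print(py,a,out,"tool y,z mm",round(y*1e3,2),round(z*1e3,2))
seg(.030,A,4)
for i in range(8): seg(.015*(-1)**(i+1),2*A*(-1)**(i+1),6)
seg(.015,A,4) if t<0 else seg(-.015,-A,4)
E
python3 rock.py
```

```text
0.03 6.4 [(np.float64(0.064), np.float64(-0.083), np.float64(0.0279)), (np.float64(0.064), np.float64(-0.083), np.float64(0.0279)), (np.float64(0.064), np.float64(-0.083), np.float64(0.0279)), (np.float64(0.064), np.float64(-0.083), np.float64(0.0279))] tool y,z mm 2.68 25.6
-0.015 -12.8 [(np.float64(-0.103), np.float64(-0.053), np.float64(-0.0372)), (np.float64(-0.103), np.float64(-0.053), np.float64(-0.0372)), (np.float64(-0.103), np.float64(-0.053), np.float64(-0.0372)), (np.float64(-0.103), np.float64(-0.053), np.float64(-0.0372)), (np.float64(-0.103), np.float64(-0.053), np.float64(-0.0372)), (np.float64(-0.103), np.float64(-0.053), np.float64(-0.0372))] tool y,z mm -3.43 28.89
0.015 12.8 [(np.float64(0.116), np.float64(-0.054), np.float64(0.0372)), (np.float64(0.116), np.float64(-0.054), np.float64(0.0372)), (np.float64(0.116), np.float64(-0.054), np.float64(0.0372)), (np.float64(0.116), np.float64(-0.054), np.float64(0.0372)), (np.float64(0.116), np.float64(-0.054), np.float64(0.0372)), (np.float64(0.116), np.float64(-0.054), np.float64(0.0372))] tool y,z mm 3.43 32.25
-0.015 
[... 2019 characters left out ...]
z mm -5.66 48.83
0.015 12.8 [(np.float64(0.19), np.float64(-0.053), np.float64(0.0372)), (np.float64(0.19), np.float64(-0.053), np.float64(0.0372)), (np.float64(0.19), np.float64(-0.053), np.float64(0.0372)), (np.float64(0.19), np.float64(-0.053), np.float64(0.0372)), (np.float64(0.19), np.float64(-0.053), np.float64(0.0372)), (np.float64(0.19), np.float64(-0.053), np.float64(0.0372))] tool y,z mm 5.67 52.19
-0.015 -6.4 [(np.float64(-0.152), np.float64(-0.039), np.float64(-0.0279)), (np.float64(-0.152), np.float64(-0.039), np.float64(-0.0279)), (np.float64(-0.152), np.float64(-0.039), np.float64(-0.0279)), (np.float64(-0.152), np.float64(-0.039), np.float64(-0.0279))] tool y,z mm -0.28 54.17
```

Request:
move_arm(moves=[5.5,0,0.04,0,0,0,0,5.5,0,0.064,-0.083,0.0279,0,0,5.5,0,0.064,-0.083,0.0279,0,0,5.5,0,0.064,-0.083,0.0279,0,0,5.5,0,0.064,-0.083,0.0279,0,0,5.5,0,0,0,0,0,0])

```text
clock: 5.15
tool_pos: [0.62, 0.2698, 0.0693]
orientation: [-173.6, 0.1, -153.8]
force: [-2.9, 4.5, 1.5]
opening: 0.0595
gripper_force: 30.0
```

```bash
cat > st.py <<'E'
from h import *
o=ctrl.get_obs(); R=Ro.from_euler("xyz",o["orientation"],degrees=True)
U=np.radians(116.1); u=np.array([np.cos(U),np.sin(U)])
print("tilt",np.degrees(np.arcsin(-R.as_matrix()[2,1])).round(2),"y",((o["tool_pos"][:2]-[.6215,.2664])@u*1e3).round(2),"x",((o["tool_pos"][:2]-[.6215,.2664])@[u[1],-u[0]]*1e3).round(2),"z",o["tool_pos"][2].round(4),"F",o["force"].round(1),"Fy",(o["force"][:2]@u).round(1),"M",o["moment"].round(2),round(o["clock"],2))
E
python3 st.py
```

```text
tilt 6.43 y 3.71 x 0.15 z 0.0693 F [-2.9  4.5  1.5] Fy 5.3 M [ 1.96  1.17 -0.1 ] 5.15
```

Request:
move_arm(moves=[5.5,0,0.06,0,0,0,0,5.5,0,-0.103,-0.053,-0.0372,0,0,5.5,0,-0.103,-0.053,-0.0372,0,0,5.5,0,-0.103,-0.053,-0.0372,0,0,5.5,0,-0.103,-0.053,-0.0372,0,0,5.5,0,-0.103,-0.053,-0.0372,0,0,5.5,0,-0.103,-0.053,-0.0372,0,0,5.5,0,0,0,0,0,0])

```text
clock: 5.95
tool_pos: [0.6228, 0.2628, 0.0713]
orientation: [173.5, 0.0, -154.0]
force: [0.6, 3.5, -5.4]
opening: 0.0597
gripper_force: 30.0
```

```bash
python3 st.py
python3 - <<'E'
from h import *
z=np.load("s0.npz"); b,e,k=snap("scene"); P=pts(e,k)
cv2.imwrite("pics/s1.png",np.hstack([cv2.resize(z["b"][150:260,280:420],(400,314)),cv2.resize(b[150:260,280:420],(400,314))])[...,::-1])
E
```

```text
tilt -6.49 y -3.8 x -0.44 z 0.0713 F [ 0.6  3.5 -5.4] Fy 2.9 M [ 0.9  -0.15 -0.12] 5.95
```

View pics/s1.png

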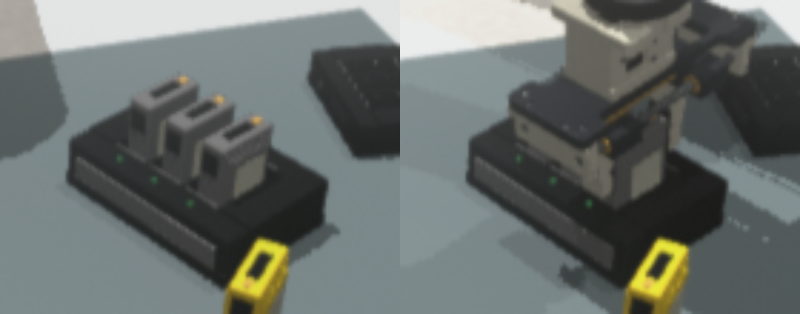

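Left is before, right is now. The charger has not moved (front corner at (215,270) in both halves), and the pack is tilting in the grip. I continue rocking.

Request:
move_arm(moves=[5.5,0,0.116,-0.054,0.0372,0,0,5.5,0,0.116,-0.054,0.0372,0,0,5.5,0,0.116,-0.054,0.0372,0,0,5.5,0,0.116,-0.054,0.0372,0,0,5.5,0,0.116,-0.054,0.0372,0,0,5.5,0,0.116,-0.054,0.0372,0,0,5.5,0,0,0,0,0,0])

```text
clock: 6.7
tool_pos: [0.6188, 0.2696, 0.0749]
orientation: [-173.4, -0.0, -153.7]
force: [3.1, -2.0, -7.4]
opening: 0.0599
gripper_force: 30.0
```

```bash
python3 st.py
```

```text
tilt 6.58 y 4.04 x -0.97 z 0.0749 F [ 3.1 -2.  -7.4] Fy -3.1 M [ 0.02 -1.    0.11] 6.7
```

Request:
move_arm(moves=[5.5,0,-0.128,-0.042,-0.0372,0,0,5.5,0,-0.128,-0.042,-0.0372,0,0,5.5,0,-0.128,-0.042,-0.0372,0,0,5.5,0,-0.128,-0.042,-0.0372,0,0,5.5,0,-0.128,-0.042,-0.0372,0,0,5.5,0,-0.128,-0.042,-0.0372,0,0,5.5,0,0,0,0,0,0])

```text
clock: 7.4
tool_pos: [0.623, 0.2626, 0.0787]
orientation: [173.5, 0.1, -154.0]
force: [-3.7, 4.0, -2.4]
opening: 0.0595
gripper_force: 30.0
```

```bash
python3 st.py
```

```text
tilt -6.52 y -4.08 x -0.33 z 0.0787 F [-3.7  4.  -2.4] Fy 5.2 M [0.91 0.98 0.13] 7.4
```

Request:
move_arm(moves=[5.5,0,0.14,-0.05,0.0372,0,0,5.5,0,0.14,-0.05,0.0372,0,0,5.5,0,0.14,-0.05,0.0372,0,0,5.5,0,0.14,-0.05,0.0372,0,0,5.5,0,0.14,-0.05,0.0372,0,0,5.5,0,0.14,-0.05,0.0372,0,0,5.5,0,0,0,0,0,0])

```text
clock: 8.1
tool_pos: [0.6192, 0.2703, 0.0819]
orientation: [-173.4, 0.1, -153.7]
force: [2.2, -3.1, -0.9]
opening: 0.0597
gripper_force: 30.0
```

```bash
python3 st.py
```

```text
tilt 6.59 y 4.54 x -0.34 z 0.0819 F [ 2.2 -3.1 -0.9] Fy -3.8 M [-1.24 -0.84  0.11] 8.1
```

Request:
move_arm(moves=[5.5,0,-0.153,-0.046,-0.0372,0,0,5.5,0,-0.153,-0.046,-0.0372,0,0,5.5,0,-0.153,-0.046,-0.0372,0,0,5.5,0,-0.153,-0.046,-0.0372,0,0,5.5,0,-0.153,-0.046,-0.0372,0,0,5.5,0,-0.153,-0.046,-0.0372,0,0,5.5,0,0,0,0,0,0])

```text
clock: 8.8
tool_pos: [0.6248, 0.2619, 0.0864]
orientation: [173.5, 0.3, -153.9]
force: [-0.1, -0.1, 3.4]
opening: 0.0597
gripper_force: 30.0
```

```bash
python3 st.py
```

```text
tilt -6.48 y -5.47 x 1.0 z 0.0864 F [-0.1 -0.1  3.4] Fy -0.1 M [-0.51  0.02  0.03] 8.8
```

Request:
move_arm(moves=[5.5,0,0.165,-0.05,0.0372,0,0,5.5,0,0.165,-0.05,0.0372,0,0,5.5,0,0.165,-0.05,0.0372,0,0,5.5,0,0.165,-0.05,0.0372,0,0,5.5,0,0.165,-0.05,0.0372,0,0,5.5,0,0.165,-0.05,0.0372,0,0,5.5,0,0,0,0,0,0])

```text
clock: 9.5
tool_pos: [0.6182, 0.2723, 0.0878]
orientation: [-173.5, 0.1, -153.7]
force: [-0.1, -0.0, -2.6]
opening: 0.0598
gripper_force: 30.0
```

```bash
python3 st.py
```

```text
tilt 6.47 y 6.75 x -0.34 z 0.0878 F [-0.1 -0.  -2.6] Fy 0.0 M [ 0.46  0.24 -0.01] 9.5
```

Request:
move_arm(moves=[5.5,0,-0.152,-0.039,-0.028,0,0,5.5,0,-0.152,-0.039,-0.028,0,0,5.5,0,-0.152,-0.039,-0.028,0,0,5.5,0,-0.1,-0.039,-0.028,0,0,5.5,0,0,-0.3,0,0,0,5.5,0,0,0,0,0,0])

```text
clock: 10.1
tool_pos: [0.6219, 0.2662, 0.0935]
orientation: [180.0, 0.2, -153.9]
force: [0.3, 0.1, -2.3]
opening: 0.0602
gripper_force: 30.0
```

```bash
python3 st.py
python3 - <<'E'
from h import *
z=np.load("s0.npz"); b,e,k=snap("scene"); P=pts(e,k)
cv2.imwrite("pics/s2.png",np.hstack([cv2.resize(z["b"][150:260,280:420],(400,314)),cv2.resize(b[150:260,280:420],(400,314))])[...,::-1])
E
```

```text
tilt -0.01 y -0.38 x 0.27 z 0.0935 F [ 0.3  0.1 -2.3] Fy -0.0 M [ 0.03 -0.   -0.05] 10.1
```

View pics/s2.png

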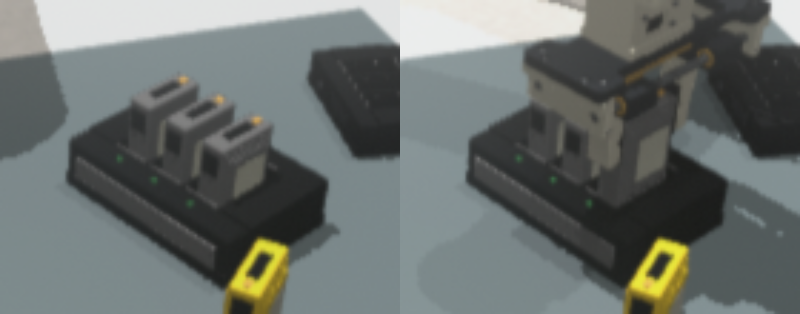

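The pack is free: the load is just its weight, with no lateral force, and the charger still shows its front corner at (215,270) in both halves. I lift it straight up and carry it to open bench.

Request:
move_arm(moves=[5.5,0,0,-1.5,0,0,0,5.5,0,0,-2.5,0,0,0,5.5,0,0,-2.5,0,0,0,5.5,0,0,-2.5,0,0,0,5.5,0,0,-1.5,0,0,0,5.5,0,0,0,0,0,0.08,5.5,0,0,0,0,0,0.13,5.5,0,0,0,0,0,0.13])

```text
clock: 10.95
tool_pos: [0.6209, 0.2663, 0.1982]
orientation: [179.9, 0.1, -173.6]
force: [0.3, -0.1, -2.2]
opening: 0.0598
gripper_force: 30.0
```

Request:
move_arm(moves=[5.5,0,0,0,0,0,0.13,5.5,0,0,0,0,0,0.13,5.5,0,0,0,0,0,0.13,5.5,0,0,0,0,0,0.08,5.5,0,0,0,0,0,0,5.5,0,0,0,0,0,0])

```text
clock: 11.55
tool_pos: [0.621, 0.2663, 0.1979]
orientation: [179.9, 0.0, 159.9]
force: [0.5, 0.0, -1.6]
opening: 0.0597
gripper_force: 30.0
```

Run:
```python
from h import *
plan(.56,.02,.12,68.25)
z=np.load("s0.npz")["P"]; M=(z[...,2]>.01)&(z[...,2]<.3)&(z[...,1]>-.1)&(z[...,1]<.14)&(z[...,0]>.45)
print("obstacles",M.sum(), z[M][:,:2].min(0) if M.sum() else 0)
b,e,k=snap("scene"); P=pts(e,k);Z=P[...,2]
for Q,zl in((z,0),(P,0)):
  M=(Q[...,0]>.42)&(Q[...,0]<.75)&(Q[...,1]>.12)&(Q[...,1]<.38)&(Q[...,2]>.043)&(Q[...,2]<.057)
  q=Q[M][:,:2].astype(np.float32)*1000; print(M.sum(),cv2.minAreaRect(q))
```

```text
turn [0.0013 0.0007 0.0286] shift cm [ -3.457 -25.134   7.793] pos [0.621  0.2663 0.1979] [1.7993e+02 4.0000e-02 1.5989e+02] F [ 0.54  0.03 -1.64] open 0.0597 t 11.55
obstacles 353 [ 0.75876862 -0.0776246 ]
2268 ((612.8340454101562, 240.05093383789062), (223.04647827148438, 162.66404724121094), 25.960283279418945)
1658 ((585.4192504882812, 247.3550262451172), (187.67428588867188, 125.72283172607422), 26.29422950744629)
```

Request:
move_arm(moves=[5.5,0,0,0,0.0013,0,0.0286,5.5,-0.35,-2.5,0,0,0,0,5.5,-0.6,-4.5,0,0,0,0,5.5,-0.6,-4.5,0,0,0,0,5.5,-0.6,-4.5,0,0,0,0,5.5,-0.6,-4.5,1.5,0,0,0,5.5,-0.4,-3,2,0,0,0,5.5,-0.3,-1.6,2,0,0,0])

```text
clock: 12.4
tool_pos: [0.5587, 0.0182, 0.143]
orientation: [179.9, 0.1, 158.0]
force: [0.8, -0.5, -0.9]
opening: 0.0596
gripper_force: 30.0
```

Request:
move_arm(moves=[5.5,0,0,2,0,0,0,5.5,0,0,0.3,0,0,0,5.5,0,0,0,0,0,0])

```text
clock: 12.7
tool_pos: [0.5597, 0.0204, 0.1197]
orientation: [-180.0, 0.0, 158.1]
force: [-0.1, 0.3, -1.6]
opening: 0.0599
gripper_force: 30.0
```

Run:
```python
from h import *
plan(.56,.02,.054,68.25)
b,e,k=snap("scene"); P=pts(e,k); np.savez("s3.npz",b=b,P=P)
M=(abs(P[...,0]-.56)<.06)&(abs(P[...,1]-.02)<.06)&(P[...,2]>.005)
print(P[M][:,2].min(),np.percentile(P[M][:,2],[1,5]))
```

```text
turn [-0.0006  0.0003 -0.0028] shift cm [-0.047 -0.025  6.574] pos [0.5597 0.0204 0.1197] [-1.7996e+02  2.0000e-02  1.5809e+02] F [-0.12  0.33 -1.65] open 0.0599 t 12.7
0.005911211209838618 [0.0819933  0.12058455]
```

Request:
move_arm(moves=[5.5,0,0,2,0,0,0,5.5,0,0,2,0,0,0,5.5,0,0,1.4,0,0,0,5.5,0,0,0.4,0,0,0,5.5,0,0,0.2,0,0,0,5.5,0,0,0,0,0,0])

```text
clock: 13.35
tool_pos: [0.5604, 0.0208, 0.0607]
orientation: [179.9, 0.1, 158.1]
force: [-0.2, 0.3, -2.7]
opening: 0.0598
gripper_force: 30.0
```

Run:
```python
from h import *
plan(.56,.02,.054,68.25)
b,e,k=snap("scene"); P=pts(e,k)
f=210/np.tan(np.radians(k["vertical_fov"])/2); T=np.linalg.inv(k["cam_to_world"]); c=T[:3,:3]@[.56,.02,.03]+T[:3,3]
u=int(c[0]/c[2]*f+k["cx"]);v=int(c[1]/c[2]*f+k["cy"]); print(u,v)
print(P[v-10:v+40:2,u].round(4))
save("s4",b[v-60:v+50,u-60:u+60],5)
```

```text
turn [ 0.0009  0.0019 -0.0022] shift cm [ 0.004 -0.093  0.667] pos [0.5604 0.0208 0.0607] [1.7995e+02 1.1000e-01 1.5812e+02] F [-0.22  0.32 -2.73] open 0.0598 t 13.35
252 220
[[ 5.766e-01  1.810e-02  7.270e-02]
 [ 5.738e-01  1.810e-02  6.480e-02]
 [ 5.774e-01  1.730e-02  6.190e-02]
 [ 5.766e-01  1.700e-02  5.550e-02]
 [ 5.746e-01  1.700e-02  4.820e-02]
 [ 5.748e-01  1.660e-02  4.250e-02]
 [ 5.741e-01  1.630e-02  3.610e-02]
 [ 5.745e-01  1.590e-02  3.050e-02]
 [ 5.732e-01  1.570e-02  2.350e-02]
 [ 5.711e-01  1.560e-02  1.570e-02]
 [ 5.615e-01  1.660e-02  1.600e-03]
 [ 5.662e-01  1.560e-02 -6.000e-04]
 [ 5.748e-01  1.400e-02  5.000e-04]
 [ 5.818e-01  1.270e-02  3.000e-04]
 [ 5.899e-01  1.130e-02  1.100e-03]
 [ 5.969e-01  1.000e-02  1.100e-03]
 [ 6.041e-01  8.700e-03  1.200e-03]
 [ 6.097e-01  7.600e-03  1.000e-04]
 [ 6.179e-01  6.100e-03  1.400e-03]
 [ 6.231e-01  5.100e-03 -0.000e+00]
 [ 6.309e-01  3.700e-03  1.000e-03]
 [ 6.384e-01  2.400e-03  1.900e-03]
 [ 6.419e-01  1.500e-03 -9.000e-04]
 [ 6.501e-01  1.000e-04  8.000e-04]
 [ 6.551e-01 -9.000e-04 -5.000e-04]]
```

View pics/s4.png

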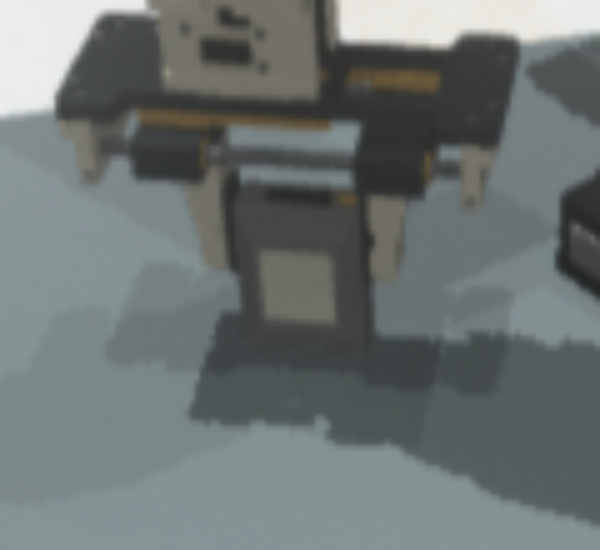

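The pack hangs upright between the fingers, with its underside at (305,345), a few mm above the bench. I lower it slowly.

Request:
move_arm(moves=[5.5,0,0,0.2,0,0,0,5.5,0,0,0.15,0,0,0,5.5,0,0,0.1,0,0,0,5.5,0,0,0,0,0,0])

```text
clock: 13.8
tool_pos: [0.5596, 0.0204, 0.0552]
orientation: [180.0, 0.0, 158.1]
force: [1.0, -0.7, -1.3]
opening: 0.0599
gripper_force: 30.0
```

Request:
move_arm(moves=[5.5,0,0,0.1,0,0,0,5.5,0,0,0.1,0,0,0,5.5,0,0,0,0,0,0])

```text
clock: 14.1
tool_pos: [0.5596, 0.0203, 0.0531]
orientation: [-180.0, 0.0, 158.1]
force: [-0.3, 0.2, -2.0]
opening: 0.0597
gripper_force: 30.0
```

Request:
move_arm(moves=[5.5,0,0,0.1,0,0,0,5.5,0,0,0,0,0,0])

```text
clock: 14.3
tool_pos: [0.5598, 0.0204, 0.0524]
orientation: [180.0, 0.1, 158.1]
force: [0.2, 0.1, -1.7]
opening: 0.06
gripper_force: 30.0
```

Request:
move_arm(moves=[5.5,0,0,0.1,0,0,0,5.5,0,0,0,0,0,0])

```text
clock: 14.5
tool_pos: [0.5598, 0.0204, 0.0523]
orientation: [180.0, 0.1, 158.1]
force: [-4.2, -0.2, 9.1]
opening: 0.0598
gripper_force: 30.0
```

Request:
move_arm(moves=[5.5,0,0,0.08,0,0,0,5.5,0,0,0,0,0,0])

```text
clock: 14.7
tool_pos: [0.5598, 0.0204, 0.0523]
orientation: [180.0, 0.1, 158.1]
force: [-6.7, 0.8, 17.1]
opening: 0.06
gripper_force: 30.0
```

Request:
move_arm(moves=[5.5,0,0,0.08,0,0,0,5.5,0,0,0,0,0,0])

```text
clock: 14.9
tool_pos: [0.56, 0.0203, 0.0523]
orientation: [180.0, 0.1, 158.1]
force: [-8.3, 0.5, 24.3]
opening: 0.0599
gripper_force: 30.0
```

The pack is on the bench. I ease off the pressure, open and raise.

Request:
move_arm(moves=[5.5,0,0,-0.2,0,0,0,5.5,0,0,0,0,0,0,6.2,0,0,0,0,0,0,6.6,0,0,0,0,0,0,8,0,0,0,0,0,0,8.7,0,0,0,0,0,0,8.7,0,0,0,0,0,0])

```text
clock: 15.6
tool_pos: [0.5596, 0.0204, 0.0515]
orientation: [-180.0, 0.0, 158.1]
force: [1.0, -0.2, -0.6]
opening: 0.0833
gripper_force: 0.0
```

Request:
move_arm(moves=[8.7,0,0,-1,0,0,0,8.7,0,0,-2,0,0,0,8.7,0,0,-3,0,0,0,8.7,0,0,-4,0,0,0,8.7,0,0,-3,0,0,-0.13,8.7,0,0,0,0,0,-0.13,8.7,0,0,0,0,0,-0.13,8.7,0,0,0,0,0,-0.13])

```text
clock: 16.4
tool_pos: [0.5596, 0.0204, 0.1829]
orientation: [180.0, 0.1, -171.8]
force: [0.3, -0.4, -0.9]
opening: 0.0868
gripper_force: 0.0
```

Request:
move_arm(moves=[8.7,0,0,0,0,0,-0.131,8.7,0,0,0,0,0,-0.131,8.7,0,0,0,0,0,-0.131,8.7,0,0,0,0,0,-0.131,8.7,0,0,0,0,0,-0.131,8.7,0,0,0,0,0,-0.131,8.7,0,0,0,0,0,-0.131,8.7,0,0,0,0,0,-0.131])

```text
clock: 17.2
tool_pos: [0.5596, 0.0204, 0.1825]
orientation: [-179.9, 0.0, -111.8]
force: [0.5, -0.8, -0.5]
opening: 0.0874
gripper_force: 0.0
```

```bash
cat > pk.py <<'E'
from h import *
def pack(names,x,y):
  for nm in names:
    a,d,m=snap(nm); P=pts(d,m)
    M=(abs(P[...,0]-x)<.06)&(abs(P[...,1]-y)<.06)&(d>0)
    for lo,hi in((.077,.089),(.015,.07)):
        K=(M&(P[...,2]>lo)&(P[...,2]<hi)).astype(np.uint8)
        n,l,s,c=cv2.connectedComponentsWithStats(K)
        for i in range(1,n):
            if s[i,4]<40: continue
            q=P[l==i]; r=cv2.minAreaRect(q[:,:2].astype(np.float32)*1000)
            print(nm,lo,s[i,4],np.round(r[0],1),np.round(r[1],1),round(r[2],2),np.median(q[:,2]).round(4))
E
python3 - <<'E'
from pk import *
plan(.56,.02,.13,158.25)
pack(("scene","wrist","top"),.56,.02)
E
```

```text
turn [-0.0013  0.0005 -0.0001] shift cm [ 0.018 -0.054  5.252] pos [0.5596 0.0204 0.1825] [-1.7993e+02  3.0000e-02 -1.1176e+02] F [ 0.54 -0.83 -0.45] open 0.0874 t 17.2
scene 0.077 216 [561.3  20.8] [59.8 25.7] 69.08 0.0838
scene 0.015 493 [571.2  19.6] [62.5 25.5] 84.29 0.0437
wrist 0.077 2079 [560.6  19.8] [59.6 24.4] 67.91 0.0826
wrist 0.015 312 [551.6  -3.6] [10.9 31.2] 69.99 0.0448
wrist 0.015 47 [577.9  20.8] [25.9  1. ] 67.77 0.0686
```

```bash
python3 -c "
from h import *
plan(.5609,.0199,.042,158.25)"
```

```text
turn [-0.0013  0.0006 -0.0083] shift cm [-0.    -0.137 14.035] pos [0.5596 0.0204 0.1824] [-1.7992e+02  3.0000e-02 -1.1223e+02] F [-0.52  0.42 -0.22] open 0.0872 t 17.35
```

Request:
move_arm(moves=[8.7,0,-0.137,1,-0.001,0,-0.004,8.7,0,0,3,0,0,0,8.7,0,0,3,0,0,0,8.7,0,0,3,0,0,0,7,0,0,2.5,0,0,0,5.5,0,0,1.5,0,0,0,4.2,0,0,0,0,0,0,3.8,0,0,0,0,0,0])

```text
clock: 18.15
tool_pos: [0.5608, 0.0198, 0.0415]
orientation: [180.0, -0.0, -111.9]
force: [0.5, -0.4, 0.8]
opening: 0.0603
gripper_force: 0.0
```

```bash
python3 -c "
from h import *
plan(.5609,.0199,.042,158.25)"
```

```text
turn [ 0.0007 -0.0006 -0.0028] shift cm [-0.012 -0.002 -0.047] pos [0.5608 0.0198 0.0415] [ 1.7996e+02 -3.0000e-02 -1.1191e+02] F [ 0.54 -0.44  0.75] open 0.0603 t 18.15
```

Request:
move_arm(moves=[4,0,0,0,0,0,0,3.5,0,0,0,0,0,0,3.2,0,0,0,0,0,0,2.8,0,0,0,0,0,0,2.8,0,0,0,0,0,0,2.8,0,0,0,0,0,0])

```text
clock: 18.75
tool_pos: [0.561, 0.02, 0.0423]
orientation: [-180.0, 0.0, -111.8]
force: [-1.8, 0.8, 6.2]
opening: 0.0316
gripper_force: 30.0
```

Run:
```python
from h import *
plan(.513,-.290,.15,158.25)
# box from original views: rim outer rectangle
for nm in("top","scene"):
    a,d,m=snap(nm); P=pts(d,m)
    M=(P[...,0]>.35)&(P[...,0]<.7)&(P[...,1]>-.42)&(P[...,1]<-.12)&(P[...,2]>.087)&(P[...,2]<.1)
    r=cv2.minAreaRect(P[M][:,:2].astype(np.float32)*1000); print(nm,M.sum(),r,np.median(P[M][:,2]))
```

```text
turn [-0.0003  0.0006 -0.0015] shift cm [ 30.575  -7.032 -10.767] pos [0.561  0.02   0.0423] [-1.7998e+02  3.0000e-02 -1.1183e+02] F [-1.76  0.78  6.24] open 0.0316 t 18.75
top 671 ((526.6065673828125, -256.81353759765625), (151.87814331054688, 92.71009826660156), 68.43733978271484) 0.092101569202784
scene 968 ((524.41943359375, -256.7737731933594), (152.9537353515625, 97.3277816772461), 67.80142211914062) 0.09207266231126399
```

Request:
move_arm(moves=[2.8,0,0,-1,0,0,0,2.8,0,0,-3,0,0,0,2.8,0,0,-4,0,0,0,2.8,0,0,-4,0,0,0,2.8,2.5,-1,-1,0,0,0,2.8,4,-1.5,0,0,0,0,2.8,4,-1.5,0,0,0,0,2.8,4,-1.5,0,0,0,0])

```text
clock: 19.65
tool_pos: [0.5576, -0.1364, 0.1723]
orientation: [-180.0, 0.0, -111.8]
force: [1.1, -0.4, -2.8]
opening: 0.0319
gripper_force: 30.0
```

Request:
move_arm(moves=[2.8,4,-1.5,0,0,0,0,2.8,2.5,0,0,0,0,0,2.8,0,0,0,0,0,0])

```text
clock: 19.95
tool_pos: [0.5461, -0.2038, 0.1716]
orientation: [179.9, -0.0, -112.1]
force: [-0.5, -0.7, -1.9]
opening: 0.032
gripper_force: 30.0
```

Run:
```python
from h import *
plan(.513,-.290,.172,158.25)
a,d,m=snap("wrist"); save("w2",a,1.4); P=pts(d,m); np.savez("w2.npz",a=a,d=d,P=P)
M=(P[...,0]>.35)&(P[...,0]<.7)&(P[...,1]>-.42)&(P[...,1]<-.12)&(P[...,2]>.085)&(P[...,2]<.1)&(d>0)
r=cv2.minAreaRect(P[M][:,:2].astype(np.float32)*1000); print(M.sum(),r,np.median(P[M][:,2]))
# cell walls: in box frame about (.5255,-.257), yaw -21.7
t=np.radians(-21.75);ux=np.array([np.cos(t),np.sin(t)]);uy=np.array([-ux[1],ux[0]])
q=P[M][:,:2]-[.5255,-.257]; X=q@ux*1e3;Y=q@uy*1e3
h=np.histogram(Y[abs(X)<35],bins=np.arange(-84,84,2)); print([(int(b),int(n)) for n,b in zip(*h) if n>0])
h=np.histogram(X[(Y<-8)&(Y>-66)],bins=np.arange(-54,54,2)); print([(int(b),int(n)) for n,b in zip(*h) if n>0])
```

```text
turn [ 0.0014 -0.0003 -0.0053] shift cm [ 9.23  -0.118 -0.043] pos [ 0.5461 -0.2038  0.1716] [ 1.7992e+02 -2.0000e-02 -1.1206e+02] F [-0.52 -0.67 -1.9 ] open 0.032 t 19.95
8771 ((525.3244018554688, -257.3648681640625), (151.28248596191406, 93.09906005859375), 68.13771057128906) 0.09224193212444948
[(-78, 2), (-76, 351), (-74, 411), (-72, 624), (-70, 2), (-4, 149), (-2, 299), (0, 235), (6, 53), (8, 91), (10, 84), (12, 80), (14, 90), (16, 90), (18, 85), (20, 81), (22, 85), (24, 88), (26, 78), (28, 81), (30, 91), (32, 78), (34, 78), (36, 83), (38, 52), (40, 38), (42, 37), (44, 37), (46, 32), (48, 23), (50, 25), (52, 21), (54, 17), (56, 20), (58, 12), (60, 13), (62, 10), (64, 4), (68, 112), (70, 66), (72, 66), (74, 31)]
[(-48, 56), (-46, 284), (-44, 289), (-42, 330), (40, 340), (42, 289), (44, 291), (46, 27)]
```

View pics/w2.png

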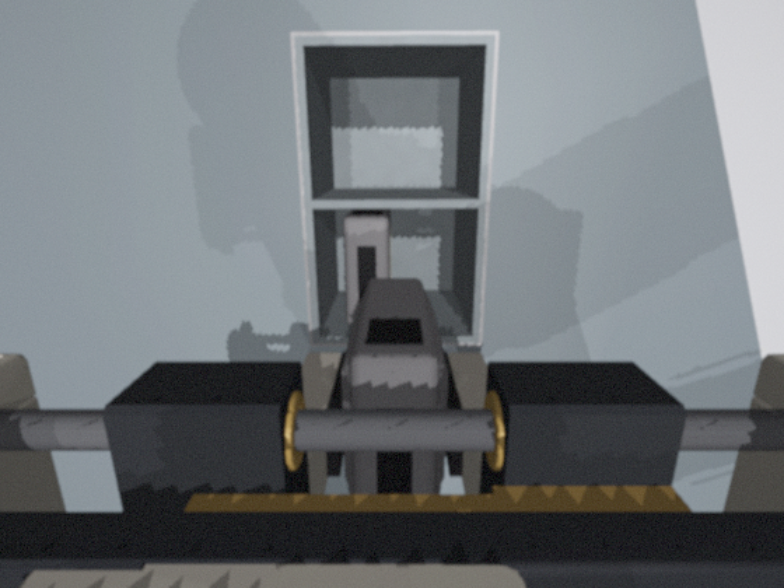

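The wrist picture shows the empty cell at (400,115), with the stored pack at (365,260) in the other cell and the held pack at (395,380). I move over the empty cell.

```bash
python3 -c "
from h import *
plan(.5118,-.2907,.146,158.15)"
```

```text
turn [ 0.0009  0.0001 -0.0029] shift cm [ 9.477 -0.038  2.568] pos [ 0.5467 -0.2026  0.1717] [ 179.95    0.   -112.01] F [ 0.07  0.82 -2.35] open 0.0321 t 20.0
```

Request:
move_arm(moves=[2.8,2,0,0,0.001,0,-0.0029,2.8,3,0,0,0,0,0,2.8,2.8,-0.04,0,0,0,0,2.8,1.68,0,0,0,0,0,2.8,0,0,2,0,0,0,2.8,0,0,0.6,0,0,0,2.8,0,0,0,0,0,0,2.8,0,0,0,0,0,0])

```text
clock: 20.8
tool_pos: [0.5136, -0.2888, 0.146]
orientation: [-179.9, -0.0, -111.6]
force: [0.5, -0.6, -1.4]
opening: 0.0315
gripper_force: 30.0
```

Run:
```python
from h import *
plan(.5118,-.2907,.05,158.15)
for nm in ("wrist","scene"):
    a,d,m=snap(nm); P=pts(d,m)
    t=np.radians(-21.85);ux=np.array([np.cos(t),np.sin(t)]);uy=np.array([-ux[1],ux[0]])
    q=P[...,:2]-[.5118,-.2907]; X=q@ux*1e3;Y=q@uy*1e3;Z=P[...,2]
    M=(abs(Y)<55)&(abs(X)<60)&(d>0)
    for n,K in(("rim",M&(Z>.088)&(Z<.097)),("packtop",M&(Z>.176)&(Z<.20)),("packlow",M&(Z>.105)&(Z<.13))):
        if K.sum()>10: print(nm,n,K.sum(),"X",np.percentile(X[K],[1,10,50,90,99]).round(1),"Y",np.percentile(Y[K],[1,10,50,90,99]).round(1))
    if nm=="wrist": save("w3",a,1.4)
```

```text
turn [-0.0009 -0.      0.0041] shift cm [0.24  0.093 9.604] pos [ 0.5136 -0.2888  0.146 ] [-179.95   -0.   -111.61] F [ 0.54 -0.59 -1.4 ] open 0.0315 t 20.8
wrist rim 2707 X [-45.8 -43.9  -0.9  44.4  46.3] Y [-39.4 -39.  -34.    4.9  15.2]
wrist packtop 6345 X [-19.  -10.8   2.3  15.5  23.1] Y [-28.  -26.7 -11.7  11.5  16.5]
wrist packlow 541 X [-12.5  -8.    2.2  12.5  17. ] Y [-27.9 -27.7 -27.4 -24.5 -18.3]
scene rim 381 X [-47.5 -42.9  24.8  45.   46.8] Y [-39.1 -34.8  26.1  47.1  54. ]
scene packtop 215 X [-36.  -26.8  11.3  35.1  38.6] Y [ 8.1 12.1 15.7 32.3 33.8]
scene packlow 242 X [-9.1  0.5 13.5 16.8 18. ] Y [-24.6 -17.2  15.   32.2  33.6]
```

View pics/w3.png

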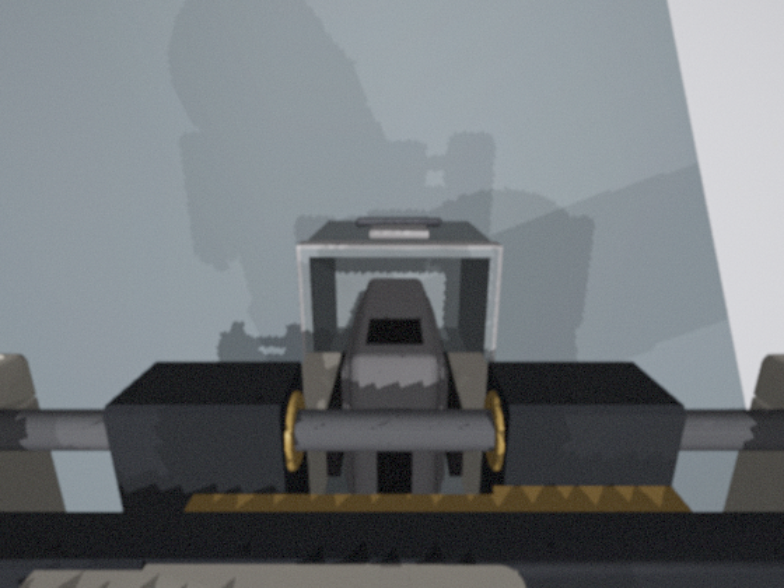

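The pack is over the cell, about 2 mm off in both directions. I correct that and lower it.

Request:
move_arm(moves=[2.8,0.24,0.15,0,0,0,0.004,2.8,0,0,0,0,0,0,2.8,0,0,1.5,0,0,0,2.8,0,0,1.5,0,0,0,2.8,0,0,0,0,0,0])

```text
clock: 21.4
tool_pos: [0.5094, -0.2906, 0.1139]
orientation: [179.9, 0.0, -111.9]
force: [-0.9, -0.4, -2.4]
opening: 0.0318
gripper_force: 30.0
```

Run:
```python
from h import *
for nm in ("wrist","scene"):
    plan(.5118,-.2907,.05,158.15)
    a,d,m=snap(nm); P=pts(d,m)
    t=np.radians(-21.85);ux=np.array([np.cos(t),np.sin(t)]);uy=np.array([-ux[1],ux[0]])
    q=P[...,:2]-[.5118,-.2907]; X=q@ux*1e3;Y=q@uy*1e3;Z=P[...,2]
    M=(abs(Y)<55)&(abs(X)<60)&(d>0)
    for n,K in(("rim",M&(Z>.088)&(Z<.097)&(Y<-36)),("packtop",M&(Z>.15)&(Z<.165)&(abs(X)<9)),("packlow",M&(Z>.10)&(Z<.12)&(abs(X)<22))):
        if K.sum()>10: print(nm,n,K.sum(),"X",np.percentile(X[K],[1,10,50,90,99]).round(1),"Y",np.percentile(Y[K],[1,10,50,90,99]).round(1))
```

```text
turn [ 0.0025  0.     -0.0014] shift cm [-0.075 -0.226  6.393] pos [ 0.5094 -0.2906  0.1139] [ 179.86    0.   -111.93] F [-0.91 -0.4  -2.37] open 0.0318 t 21.4
wrist rim 1345 X [-45.  -36.9  -0.1  37.   45.4] Y [-39.5 -39.3 -38.2 -36.4 -36.1]
wrist packtop 3433 X [-8.8 -7.2 -0.1  7.2  8.8] Y [-30.7 -29.2 -18.    8.4  11.8]
wrist packlow 859 X [-21.6 -14.8  -0.1  18.1  21.5] Y [-30.9 -30.7 -30.3 -11.5  -9.9]
turn [ 0.0011 -0.0002 -0.001 ] shift cm [-0.079 -0.149  6.509] pos [ 0.5101 -0.2909  0.1151] [ 1.7994e+02 -1.0000e-02 -1.1191e+02] F [-0.09 -0.31 -2.34] open 0.0319 t 21.45
scene rim 20 X [-1.5  4.6 25.9 43.2 45. ] Y [-39.6 -39.2 -37.6 -36.4 -36.1]
scene packtop 47 X [-8.8 -7.   1.4  8.3  8.8] Y [16.7 17.8 25.6 29.8 30.7]
scene packlow 130 X [-10.3  -4.4  10.5  15.4  21. ] Y [-28.7   9.7  24.1  29.6  30.8]
```

Request:
move_arm(moves=[2.8,0.07,0,0,0,0,0,2.8,0,0,1.5,0,0,0,2.8,0,0,1.5,0,0,0,2.8,0,0,1.5,0,0,0,2.8,0,0,1.0,0,0,0,2.8,0,0,0.3,0,0,0,2.8,0,0,0,0,0,0])

```text
clock: 22.2
tool_pos: [0.5107, -0.2917, 0.0577]
orientation: [-180.0, 0.0, -111.9]
force: [-0.2, 0.5, -1.7]
opening: 0.032
gripper_force: 30.0
```

Request:
move_arm(moves=[2.8,0,0,0.3,0,0,0,2.8,0,0,0.15,0,0,0,2.8,0,0,0,0,0,0])

```text
clock: 22.5
tool_pos: [0.5106, -0.2917, 0.0533]
orientation: [-179.9, 0.0, -111.9]
force: [-0.6, 0.5, -1.8]
opening: 0.0319
gripper_force: 30.0
```

Request:
move_arm(moves=[2.8,0,0,0.3,0,0,0,2.8,0,0,0.15,0,0,0,2.8,0,0,0.1,0,0,0,2.8,0,0,0,0,0,0])

```text
clock: 22.9
tool_pos: [0.5104, -0.2916, 0.0474]
orientation: [-180.0, 0.0, -111.9]
force: [-1.1, -0.3, -2.7]
opening: 0.0315
gripper_force: 30.0
```

Request:
move_arm(moves=[2.8,0,0,0.1,0,0,0,2.8,0,0,0,0,0,0])

```text
clock: 23.1
tool_pos: [0.5105, -0.2916, 0.0465]
orientation: [-180.0, 0.0, -111.9]
force: [-0.3, 0.1, -2.5]
opening: 0.0317
gripper_force: 30.0
```

Request:
move_arm(moves=[2.8,0,0,0.1,0,0,0,2.8,0,0,0,0,0,0])

```text
clock: 23.3
tool_pos: [0.5106, -0.2917, 0.0463]
orientation: [-179.9, 0.0, -111.9]
force: [-1.3, 1.8, 4.8]
opening: 0.0317
gripper_force: 30.0
```

The foot is on the cell floor. I release with a small opening and withdraw.

Request:
move_arm(moves=[2.8,0,0,-0.03,0,0,0,3.3,0,0,0,0,0,0,3.5,0,0,0,0,0,0,3.55,0,0,0,0,0,0,3.55,0,0,0,0,0,0])

```text
clock: 23.8
tool_pos: [0.5106, -0.2917, 0.0459]
orientation: [-180.0, 0.0, -111.9]
force: [-0.5, 0.2, -0.4]
opening: 0.0352
gripper_force: 0.0
```

```bash
python3 st.py
```

```text
tilt 0.05 y -452.39 x -345.06 z 0.0459 F [-0.5  0.2 -0.4] Fy 0.4 M [ 0.02  0.12 -0.04] 23.8
```

Free of forces. I raise slowly and check for drag.

Request:
move_arm(moves=[3.55,0,0,-0.5,0,0,0,3.55,0,0,-0.8,0,0,0,3.55,0,0,-0.8,0,0,0,3.55,0,0,-0.8,0,0,0])

```text
clock: 24.2
tool_pos: [0.5108, -0.2917, 0.076]
orientation: [-179.9, 0.0, -111.9]
force: [0.3, -0.4, 0.1]
opening: 0.0355
gripper_force: 0.0
```

Request:
move_arm(moves=[3.55,0,0,-1.5,0,0,0,3.55,0,0,-2,0,0,0,3.55,0,0,-3,0,0,0,3.55,0,0,-4,0,0,0,3.55,0,0,-4,0,0,0,3.55,0,0,0,0,0,0])

```text
clock: 24.8
tool_pos: [0.5132, -0.2929, 0.2272]
orientation: [-179.3, 0.0, -111.9]
force: [0.5, 0.4, -0.9]
opening: 0.0356
gripper_force: 0.0
```

Run:
```python
from h import *
plan(.5118,-.2907,.05,158.15)
b,e,k=snap("scene"); P=pts(e,k); a,d,m=snap("wrist"); W=pts(d,m)
t=np.radians(-21.85);ux=np.array([np.cos(t),np.sin(t)]);uy=np.array([-ux[1],ux[0]])
q=W[...,:2]-[.5118,-.2907];X=q@ux*1e3;Y=q@uy*1e3;Z=W[...,2]
for n,K in(("packtop",(abs(X)<25)&(abs(Y)<32)&(Z>.08)&(Z<.1)&(d>0)),):
    if K.sum()>10: print(n,K.sum(),np.median(Z[K]),np.percentile(Z[K],[5,95]),np.percentile(X[K],[1,99]).round(1),np.percentile(Y[K],[1,99]).round(1))
Q=P
M=(Q[...,0]>.42)&(Q[...,0]<.75)&(Q[...,1]>.12)&(Q[...,1]<.38)&(Q[...,2]>.043)&(Q[...,2]<.057)
print("deck",cv2.minAreaRect(Q[M][:,:2].astype(np.float32)*1000))
M=(P[...,0]>.35)&(P[...,0]<.7)&(P[...,1]>-.42)&(P[...,1]<-.12)&(P[...,2]>.087)&(P[...,2]<.1)
print("box",cv2.minAreaRect(P[M][:,:2].astype(np.float32)*1000))
cv2.imwrite("pics/fin.png",np.hstack([cv2.resize(b[120:300,60:420],(480,240)),cv2.resize(a,(320,240))])[...,::-1])
```

```text
turn [-0.0117  0.0003 -0.0001] shift cm [-0.149  0.216 17.718] pos [ 0.5132 -0.2929  0.2272] [-1.7933e+02  2.0000e-02 -1.1185e+02] F [ 0.49  0.36 -0.91] open 0.0356 t 24.8
packtop 1695 0.08657496354819827 [0.08386382 0.08793356] [-11.9  12.8] [-31.2  27.1]
deck ((585.502685546875, 247.3874969482422), (186.01995849609375, 126.43167877197266), 26.598426818847656)
box ((523.5621948242188, -256.87994384765625), (153.4774169921875, 96.85204315185547), 67.88343811035156)
```

View pics/fin.png

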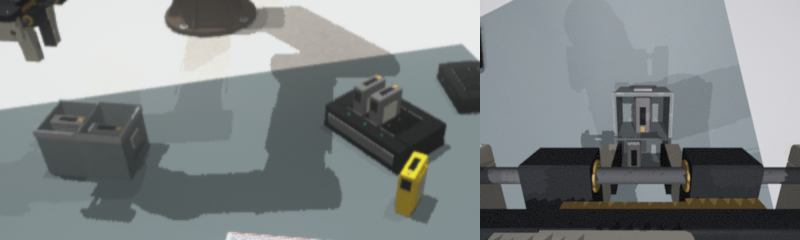

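The swollen pack stands upright in its cell at (68,120) in the left half, with its top at 87 mm. The two good packs are in the charger at (378,98), and the charger and box have not moved.

```bash
python3 -c "
from plant import ctrl
print(ctrl.close_job())"
```

```text
the job is handed in; nothing more can be done
None
```

The swollen pack was rocked free and now stands upright in the empty cell of the grey box; camera checks show the charger, the box and the other packs undisturbed, and the job is handed in after about 25 s of the 67 s allowed.

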